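# Bolt the lid of the damp box

### The job

Bolt the damp box shut: lift the bolt's handle out of its open notch, lean on the springy lid just far enough for the bolt to find its keeper, slide the bolt fully home and lay the handle down in the closed notch. Do it by feel and gently: do not jam the bolt against the keeper or wrench the handle against the barrel, do not crush the lid's seal, and leave everything else where it stands.

Things in the scene. Friction and masses are not known exactly. Their poses are not given: they have to be found in the camera images.
- chest: The damp box: a low plywood chest for dampened printing paper, 340 (x) by 500 (y) by 120 mm high, standing fixed on the table. Origin at the centre of its underside, z up, +y the way the bolt shoots home. Its top is a grey hinged lid (y -245 to +137 mm) and a fixed plywood board (y +140 to +250). The barrel bolt lies on the lid along y, at x = 0; the keeper stands on the board.
- keeper_spot (a point): Point on the top of the fixed board under the front face of the keeper, a steel staple 14 mm thick (y) on a wooden packer, its hole 20 mm wide (x) and 16.5 mm high for the 14 mm bolt. Packers differ: the middle of the hole is 11 to 23 mm above this point and is not measured, so it must be felt for or seen.
- lid (a joint): Lid angle, rad: 0 level with the board, positive raised; 0.0025 rad is 1 mm at the keeper. A rubber bulb seal holds the unbolted lid up at about 0.025 to 0.034, the bolt then too high for the keeper. It yields like a spring: about 1.1 N at the knob for each mm pressed down. Bolted it may stay anywhere from -0.02 to 0.02. Below -0.027 the seal is over-crushed.
- hinge_line (a point): Middle of the lid's hinge line, which runs along the box's x at y = -245 mm, 112 mm above the box's underside.
- barrel: Slotted steel barrel and plate of the bolt, 52 by 106 by 29 mm, on the lid; origin at the centre of the plate's underside, +y to the keeper, z up. The bolt's axis is 17 mm above the origin. The handle's stem (8 mm thick) runs in a slot along the top; between the two end notches it stays within 0.17 rad of upright. Notches are 13 mm wide and open to -x; the open one is at y = -25.5 mm.
- closed_notch (a point): On the bolt's axis in the middle of the closed notch (y = +24.5 mm of the barrel), where the stem can lie down to the -x side when the bolt is home. The slot's end stops the stem 2.5 mm beyond this point, so the notch is found by pushing the bolt lightly to its stop.
- bolt (a joint): How far the bolt is slid to the keeper, m: 0 in the middle of the open notch, 0.050 in the middle of the closed notch; stops at -0.0025 and 0.0525. About 1.5 N of friction. The nose meets the keeper's front at 0.017.
- handle (a joint): Turn of the handle about the bolt's axis, rad: 0 lying down in a notch (the stem points to the box's -x side and 20 degrees up), 1.22 upright in the slot. Near upright it stays where it is left; farther down it falls by itself.
- knob (a point): Centre of the brass ball knob, 18 mm in diameter, at the end of the handle's stem, 48 mm from the bolt's axis. It can be pinched from above along the bolt's direction and then swings freely between the pads. Lying down it is 33 mm above the lid's top, upright 65 mm.
- rod: The steel bolt, 14 mm in diameter with a blunt nose; origin on its axis level with the handle's stem, +y to the keeper; its nose is 86 mm ahead of the origin.
- ink_pot: Bystander: glass ink pot with black cap, 42 mm across, 50 mm high, on the fixed board of the box. Origin under its centre.
- tape: Bystander: roll of dark tape, 84 mm across, 24 mm high, lying on the fixed board. Origin under its centre.
- ink_can: Bystander: blue ink can with red spout, 52 by 34 by 150 mm, on the table. Origin under its centre.
- cup: Bystander: white plastic cup, 80 mm across, 95 mm high, on the table. Origin under its centre.
- brayer: Bystander: ink roller, black roller 120 mm long, wooden grip, about 180 mm over all, on the table. Origin under the roller.
- hake_brush: Bystander: brush 220 mm long lying on the table. Origin under its middle.

How it is judged:
On the way, in this order (a step that is already met when the one before it is completed fails the run):
1. the handle is lifted out of the open notch, the bolt still drawn back (value of joint handle above 0.95 rad and value of joint bolt below 0.008 m), for 0.1 s.
2. the bolt is slid home through the keeper, the handle still up (value of joint bolt above 0.045 m and value of joint handle above 0.8 rad), for 0.1 s.
At the end, for the whole second after the job is handed in: The bolt is through the keeper (slid at least 45 mm of its 50), the handle lies down in the closed notch (within 0.2 rad), the lid is held down by the bolt (between -0.021 and 0.021 rad) and all is at rest (value of joint bolt above 0.045 m and value of joint handle below 0.2 rad and value of joint lid between -0.021 and 0.021 rad and velocity of joint handle between -0.1 and 0.1 rad/s and velocity of joint bolt between -0.005 and 0.005 m/s); the robot touches nothing.
It fails at once if the bolt is jammed against the keeper with more than 25 N (contact force between rod and anything else above 25 N).
It fails at once if the handle is wrenched against the barrel with more than 30 N (contact force between barrel and anything else above 30 N).
It fails at once if the seal is crushed: the lid pressed below -0.027 rad (value of joint lid below -0.027 rad).
It fails at once if a bystander is moved more than 20 mm (distance of any of ink_pot, tape, ink_can, cup, brayer, hake_brush from where it was at the start of the episode above 0.02 m).
It also fails if it takes over 72 s, if anything falls off the work surface, if the arm or the gripper's body presses on something with over 40 N, if the wrist force passes 120 N, or if a joint passes its speed limit or range.

### The arm

A 7-joint arm with a two-finger parallel gripper is mounted at the origin on the work surface. World frame = base frame: x ahead of the robot, y to its left, z up, the work surface at z = 0. Lengths are in m, angles in rad, forces in N, time in s.
With the tool pointing down it reaches from about 0.4 to 0.85 m from the base axis. Payload 10.4 kg.
Tool frame: the origin (TCP) lies between the finger pads; the fingertips stand 19 mm ahead of it and the grasp point (between the pads) is the TCP; x points along the fingers, y is the direction in which the jaws open and shut, and the axes are right-handed (so a half turn about x gives the same grasp; the last joint's range is limited). The gripper opens to 87 mm and grips with 3 to 60 N. Pads are 19 mm wide; open, the fingers measure 117 mm over their backs; the gripper's body (75 mm by 190 mm) begins 51 mm behind the grasp point.
Start: joints at [-1.25, 0.332, -0.065, 1.46, 0.022, 1.35, -0.088], TCP at [0.211, 0.588, 0.242] pointing down, gripper open.
Joint ranges: [-2.6, 2.6], [-0.5, 2.12], [-1.47, 1.34], [0.16, 2.42], [-1.27, 4.41], [0.06, 2.06], [-2.6, 2.6]. Speed limits (rad/s): [2.22, 2.22, 2.79, 2.79, 3.14, 3.14, 3.14].

### API

Orientations are given as a unit quaternion [x, y, z, w].
In Python, from bench import r gives the robot as it stands.
- The arm moves only by the tool drive_tool, never from a script. Its argument "motion" is a list of rows, each a list of 4 numbers: the shift along the tool's x, y, z in cm, then the turn about the tool's x in units of 5 degrees (1.0 is 5 degrees). In form: [[tx, ty, tz, twist], ...]. A call has 1 to 20 rows; each row is the pose to reach, as a shift and turn from the pose commanded when the call began, along the tool's axes at that moment; what a row does not reach only later rows make up. A row lasts 1/12 s, in which the tool goes at most 41.7 mm and 7.16 degrees, less where a joint would pass 70% of its speed; a pose out of reach is approached as far as the arm can. A call with a gripper value outside its range is refused whole. "grip" is the closure in counts, from 0 (fully open) to 255 (shut), set as the call begins (left out, the last holds). The fingers move at their own pace and stop on an object; "force" is the grip in N (left out, the last holds). Time passes only in rows, so rows that repeat a pose let the fingers close. It gives the time, the measured TCP pose, the force and the opening at its end, in the units of the state.
- r.read_state(): the state, without advancing time (a new reading comes with each control period).
- r.camera(name): name is "side" or "top"; returns the picture (400x640x3 uint8, red, green, blue); there is no depth.
- r.calibration(name): a dict with "fx", "fy", "cx", "cy" (pixels), "xyz" and "orientation" of the camera in the world. Camera axes: x right, y up, looking along -z (the intrinsics and any distortion apply to the point x, -y, -z); pixel columns grow to the right and rows downward; lengths in m; the calibration is good to about 2 mm. A picture is of the moment at which its call begins. calibration takes no time and is no camera call.
- r.close_job(): hands the job in, once; it reports no verdict.
The state is a dict: "time": time; "joint_positions": joint angles; "joint_vel": joint speeds; "joint_torque": joint torques, N m; "ee_pos": TCP position; "eef_rot": TCP orientation; "ft_force": force on the tool from outside, world axes, zero at the start; "torque": the same for the moment, N m; "width": finger opening in m.
Only numpy, scipy, OpenCV 4.12 (cv2) and the standard library are available. Lean on these libraries where they do the work, as an engineer would, in place of code of your own. Each camera call takes 0.05 s, during which the arm holds its last target.

## Working session

There is one attempt and no reset: what is moved stays moved. The work goes in short steps, Python scripts to look and compute and a tool call to move; the robot and the scene stay as the last step left them, time stands still between calls to the robot, and variables do not carry over. Pictures are saved under pics/ and viewed, and the job is handed in when it is done.

Besides the shell and the picture viewer there is one more tool, called as a command line: name --pt "numbers of a row" for each row, then --argument value for the rest. drive_tool: Moves the arm, as the interface text tells. Its arguments: {"type":"object","properties":{"motion":{"type":"array","items":{"type":"array","items":{"type":"number"}}},"grip":{"type":"number"},"force":{"type":"number"}},"required":["motion"]}

```bash
ls; mkdir -p pics; python3 - <<'E'
from bench import r
import cv2
for n in ("side","top"):
    cv2.imwrite(f"pics/{n}0.png",r.camera(n)[:,:,::-1]); print(r.calibration(n))
print(r.read_state())
E
```

```text
pics
{'fx': 445.7303048663006, 'fy': 445.7303048663006, 'cx': 322.1321331721464, 'cy': 204.60230629958764, 'xyz': array([0.18764755, 0.7851805 , 1.19152922]), 'orientation': array([-0.06454351,  0.32526737,  0.92151927, -0.20208292])}
{'fx': 435.3942014446459, 'fy': 435.3942014446459, 'cx': 309.68816383887656, 'cy': 207.6127264906788, 'xyz': array([ 0.24564385, -0.01341453,  1.61478811]), 'orientation': array([-0.06438633,  0.07463848,  0.70433782, -0.70298772])}
{'time': 0.1, 'joint_positions': array([-1.24954749,  0.33280029, -0.0646885 ,  1.46081881,  0.02160446,
        1.34987916, -0.08850819]), 'joint_vel': array([ 0.00070382,  0.00108106,  0.00014295, -0.00262988,  0.00146832,
       -0.00063569, -0.00056728]), 'joint_torque': array([ 2.42873328e-03, -6.24545360e+01,  2.51540949e-02, -3.90713346e+01,
       -6.15086197e-02,  3.65607440e-02,  9.12409791e-05]), 'ee_pos': array([0.21060355, 0.58813053, 0.24085708]), 'eef_rot': array([ 0.12054609,  0.69673403, -0.12139547,  0.69663009]), 'ft_force': array([-0.47701915,  0.26469213,  0.47626915]), 'torque': array([ 0.01722611, -0.01930453, -0.01986987]), 'width': 0.08680758825122233}
```

View pics/side0.png

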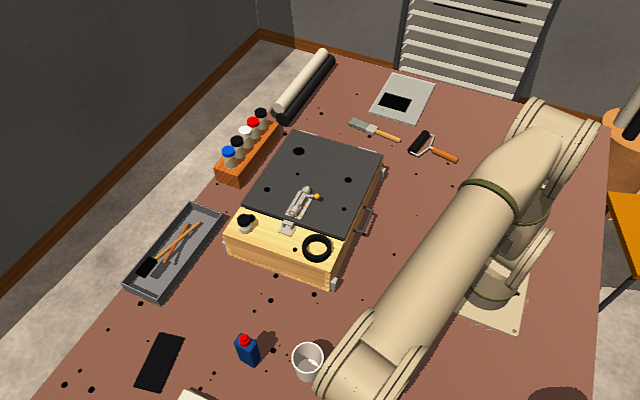

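View pics/top0.png

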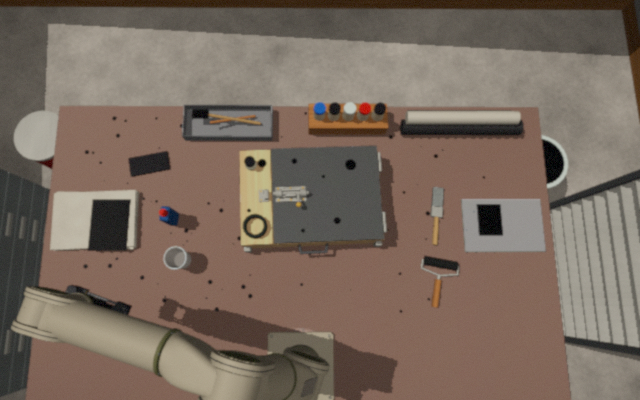

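The side view shows the brass knob near (317,196), the bolt on the lid and the keeper near (287,227). In the top view the knob is near (299,205), the keeper near (264,196), and box +y points left. I'll zoom in next.

```bash
cat > h.py <<'E'
import numpy as np,cv2
from bench import r
from scipy.spatial.transform import Rotation as R
def ray(n,u,v):
    c=r.calibration(n); d=np.array([(u-c['cx'])/c['fx'],-(v-c['cy'])/c['fy'],-1.])
    return np.array(c['xyz']),R.from_quat(c['orientation']).apply(d)
def plane(n,u,v,z):
    o,d=ray(n,u,v); return o+d*(z-o[2])/d[2]
def tri(a,b):
    o1,d1=ray('side',*a);o2,d2=ray('top',*b)
    s=np.linalg.lstsq(np.c_[d1,-d2],o2-o1,rcond=None)[0]
    p,q=o1+s[0]*d1,o2+s[1]*d2
    return (p+q)/2,np.linalg.norm(p-q)
def crop(n,name,x0,y0,w,h,k):
    im=r.camera(n)[:,:,::-1]
    cv2.imwrite(f'pics/{name}.png',cv2.resize(im[y0:y0+h,x0:x0+w],None,fx=k,fy=k,interpolation=cv2.INTER_CUBIC)); return im
def proj(n,p):
    c=r.calibration(n); q=R.from_quat(c['orientation']).inv().apply(np.array(p)-c['xyz'])
    return c['cx']+c['fx']*q[0]/-q[2], c['cy']-c['fy']*q[1]/-q[2]
E
python3 - <<'E'
from h import *
crop('side','s1',215,120,180,140,4)
crop('top','t1',230,130,170,130,4)
for n in('side','top'):
    im=r.camera(n); hsv=cv2.cvtColor(im,cv2.COLOR_RGB2HSV)
    m=cv2.inRange(hsv,(12,150,80),(28,255,255))
    k,l,st,c=cv2.connectedComponentsWithStats(m)
    for i in range(1,k):
        if st[i,4]>3 and 215<c[i,0]<395 and 120<c[i,1]<260:print(n,st[i],c[i])
E
```

```text
side [214 121  65  68 965] [241.80103627 159.31088083]
side [375 129  26  14 122] [387.77868852 135.66393443]
side [376 162   6  12  18] [378.38888889 168.27777778]
side [373 175   4   6   7] [374.71428571 177.57142857]
side [367 191   5   5  10] [369.  192.7]
side [314 193   6   6  28] [316.32142857 195.67857143]
side [356 199   9  18  30] [360.36666667 208.6       ]
side [305 205   2   2   4] [305.5 205.5]
side [253 218   5  11  15] [255.26666667 223.06666667]
side [349 224   9   9  20] [352.9 227.4]
side [336 234  18  26  54] [343.57407407 245.40740741]
side [224 239   2   4   5] [224.8 240.2]
side [331 241   3   8   9] [332.11111111 244.77777778]
side [348 242   2   3   4] [348.5  242.75]
side [307 245   5   9  10] [308.5 248.7]
side [331 249   2   4   6] [331.33333333 250.5       ]
top [309 105  79  24 784] [346.30994898 122.85459184]
top [211 120  11   3  14] [215.85714286 121.21428571]
top [297 203   4   4  14] [298.5        204.28571429]
```

View pics/s1.png

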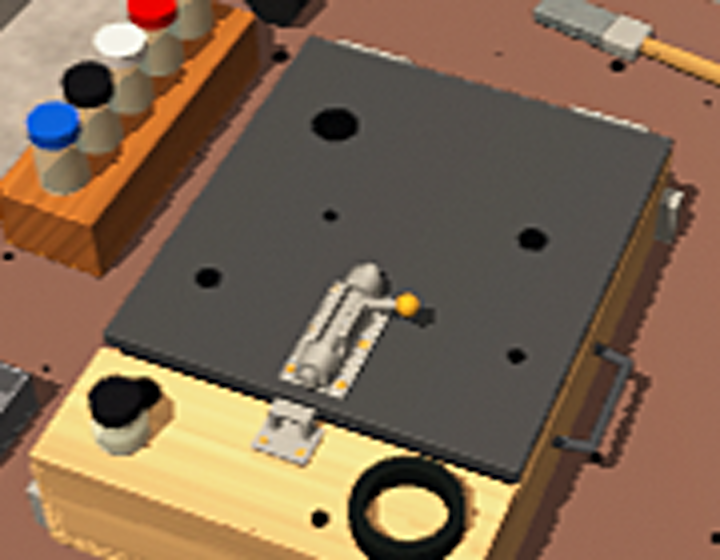

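View pics/t1.png

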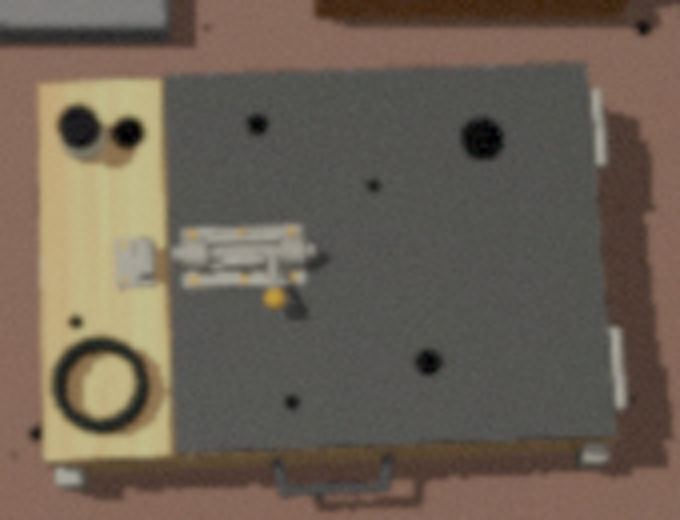

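```bash
python3 - <<'E'
from h import *
p,e=tri((316.3,195.7),(298.5,204.3)); print('knob',p,e)
T=lambda u,v:((u+.5)/4-.5+230,(v+.5)/4-.5+130)
S=lambda u,v:((u+.5)/4-.5+215,(v+.5)/4-.5+120)
for n,q in dict(fl=(38,84),fr=(45,460),seamL=(164,77),seamR=(174,455)).items(): print(n,plane('top',*T(*q),.12))
for n,q in dict(bl=(585,65),br=(615,437)).items(): print(n,plane('top',*T(*q),.122))
for n,q in dict(fl=(32,460),seamL=(105,340),seamR=(518,478),bl=(313,38),br=(670,142)).items(): print('s',n,plane('side',*S(*q),.12))
print('barrelend R',plane('top',*T(305,252),.15))
print('keeper t centre',plane('top',*T(135,262),.135))
print(tri(S(306,372),T(180,254)),'front bolt/barrel')
print(tri(S(368,272),T(308,250)),'rear')
print(tri(S(295,407),T(143,238)),tri(S(310,418),T(143,285)),'?')
E
```

```text
knob [0.54816185 0.00316773 0.16012244] 0.0014862694620485155
fl [0.7524133 0.2167099 0.12     ]
fr [0.41434773 0.20113897 0.12      ]
seamL [0.75916718 0.10396853 0.12      ]
seamR [0.41846972 0.09053594 0.12      ]
bl [ 0.77041265 -0.27515141  0.122     ]
br [ 0.43319993 -0.28995214  0.122     ]
s fl [0.74784594 0.22243668 0.12      ]
s seamL [0.75779255 0.10339881 0.12      ]
s seamR [0.42051619 0.0874348  0.12      ]
s bl [ 0.76885701 -0.27190587  0.12      ]
s br [ 0.43645998 -0.28434701  0.12      ]
barrelend R [ 0.59069128 -0.02225048  0.15      ]
keeper t centre [0.58528594 0.12559719 0.135     ]
(array([0.59056166, 0.08590688, 0.15003344]), np.float64(0.0032832669348658093)) front bolt/barrel
(array([ 0.59423888, -0.02474585,  0.14552915]), np.float64(0.0014177338110473565)) rear
(array([0.59511615, 0.11619418, 0.14697449]), np.float64(0.017235382397194784)) (array([0.56756662, 0.11850721, 0.14466049]), np.float64(0.00965371440891794)) ?
```

```bash
cat >> h.py <<'E'
YAW=0.042
bx=np.array([np.cos(YAW),np.sin(YAW),0]);by=np.array([-np.sin(YAW),np.cos(YAW),0])
def rep(goal=None):
    s=r.read_state(); A=R.from_quat(s['eef_rot']).as_matrix()
    print('t',round(s['time'],2),'pos',s['ee_pos'].round(4),'w',round(s['width'],4)); print('F box xyz',round(s['ft_force']@bx,2),round(s['ft_force']@by,2),round(s['ft_force'][2],2))
    print('axes',A.round(3).tolist())
    ty=A[:,1]; a=np.arctan2(np.cross(ty[:2],by[:2]),ty[:2]@by[:2]); a=(a+np.pi/2)%np.pi-np.pi/2
    print('world yaw needed deg',np.degrees(a),' twist units about tool x (down):',-np.degrees(a)/5)
    if goal is not None: print('shift cm',(A.T@(np.array(goal)-s['ee_pos'])*100).round(2))
E
python3 -c "
from h import *
rep([.548,.003,.24]);rep([.548,.003,.16]);print(r.read_state()['joint_positions'])"
```

```text
t 0.3 pos [0.2106 0.5883 0.2413] w 0.0869
F box xyz -0.45 0.01 0.3
axes [[-0.0, 0.337, 0.941], [-0.0, 0.941, -0.337], [-1.0, -0.0, -0.0]]
world yaw needed deg 22.10447712253403  twist units about tool x (down): -4.4208954245068055
shift cm [  0.15 -43.74  51.49]
t 0.3 pos [0.2106 0.5883 0.2413] w 0.0869
F box xyz -0.45 0.01 0.3
axes [[-0.0, 0.337, 0.941], [-0.0, 0.941, -0.337], [-1.0, -0.0, -0.0]]
world yaw needed deg 22.10447712253403  twist units about tool x (down): -4.4208954245068055
shift cm [  8.15 -43.73  51.49]
[-1.24957191  0.33246112 -0.06470001  1.46040288  0.02156646  1.34988113
 -0.08847378]
```

drive_tool --pt "-4 0 0 0" --pt "-8 0 0 0" --pt "-8 -3 4 -0.5" --pt "-8 -6 7 -1" --pt "-8 -9 10.5 -1.5" --pt "-8 -12 14 -2" --pt "-8 -15 17.5 -2.5" --pt "-8 -18 21 -3" --pt "-8 -21 24.5 -3.5" --pt "-8 -24 28 -4" --pt "-8 -27 31.5 -4.4" --pt "-8 -30 35 -4.4" --pt "-8 -33 38.5 -4.4" --pt "-8 -36 42 -4.4" --pt "-8 -39 45.5 -4.4" --pt "-8 -41.5 49 -4.4" --pt "-8 -43.7 51.5 -4.4" --pt "-8 -43.7 51.5 -4.4" --pt "-8 -43.7 51.5 -4.4" --grip 120

```text
time: 1.88
ee_pos: [0.5498, -0.0037, 0.3217]
eef_rot: [-0.012, 0.707, 0.011, 0.707]
ft_force: [-0.4, -0.6, 0.2]
width: 0.0461
```

```bash
python3 -c "
from h import *
rep([.548,.003,.16])
crop('side','s2',215,120,180,140,4)"
```

```text
t 1.88 pos [ 0.5498 -0.0037  0.3217] w 0.0461
F box xyz -0.42 -0.54 0.21
axes [[0.001, -0.033, 0.999], [-0.003, 0.999, 0.033], [-1.0, -0.003, 0.001]]
world yaw needed deg 0.5358838881205684  twist units about tool x (down): -0.10717677762411368
shift cm [16.16  0.72 -0.18]
```

drive_tool --pt "2 0.1 0 -0.1" --pt "5 0.1 0 -0.1" --pt "8 0.1 0 -0.1" --pt "10 0.1 0 -0.1" --pt "10 0.1 0 -0.1" --pt "10 0.1 0 -0.1"

```text
time: 2.43
ee_pos: [0.5477, 0.0049, 0.2214]
eef_rot: [-0.017, 0.707, 0.017, 0.706]
ft_force: [0.9, -0.4, 0.9]
width: 0.0462
```

```bash
python3 -c "
from h import *
rep([.548,.003,.16])
crop('side','s3',255,140,120,90,6);crop('top','t3',260,160,90,70,8)
s=r.read_state();print(proj('side',s['ee_pos']),proj('top',s['ee_pos']))"
```

```text
t 2.43 pos [0.5477 0.0049 0.2214] w 0.0462
F box xyz 0.93 -0.4 0.86
axes [[-0.002, -0.049, 0.999], [-0.0, 0.999, 0.049], [-1.0, 0.0, -0.002]]
world yaw needed deg -0.42717172926051117  twist units about tool x (down): 0.08543434585210223
shift cm [ 6.14 -0.19  0.03]
(np.float64(316.1291373776888), np.float64(182.12159284110882)) (np.float64(297.7686941465039), np.float64(199.92819877359221))
```

View pics/s3.png

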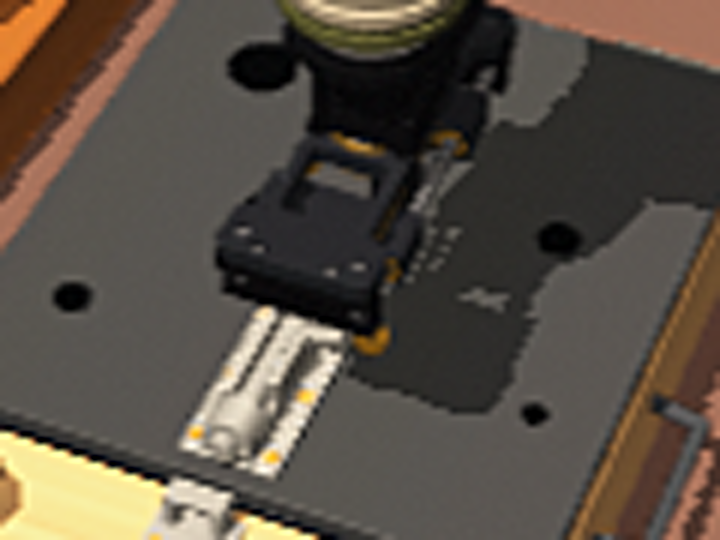

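View pics/t3.png

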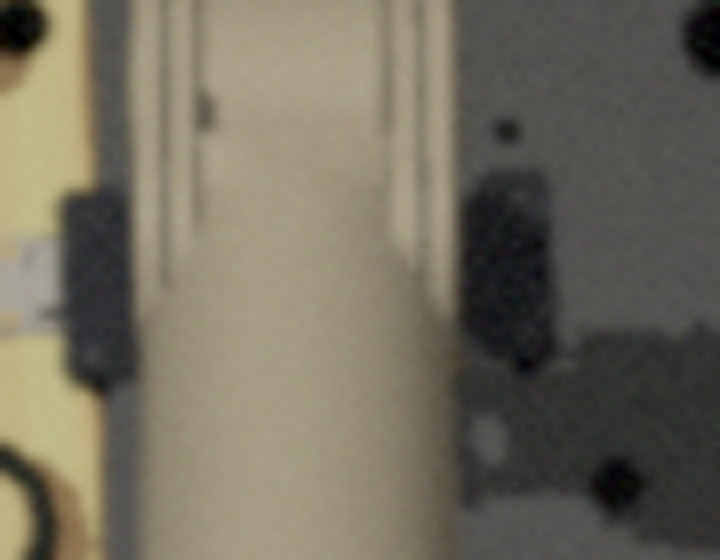

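The side view shows the gripper over the knob (316,196), with the barrel clear in front of it; the top view is mostly blocked by the arm. I'll descend onto the knob.

drive_tool --pt "1.5 -0.2 0 0" --pt "3 -0.2 0 0" --pt "4.2 -0.2 0 0" --pt "5.2 -0.2 0 0" --pt "5.9 -0.2 0 0" --pt "6.0 -0.2 0 0" --pt "6.0 -0.2 0 0" --pt "6.0 -0.2 0 0"

```text
time: 3.2
ee_pos: [0.5487, 0.0024, 0.1622]
eef_rot: [-0.017, 0.707, 0.017, 0.707]
ft_force: [-0.2, 0.1, 0.1]
width: 0.0463
```

```bash
python3 -c "
from h import *
rep([.548,.003,.16])
crop('side','s4',255,140,120,90,6)"
```

```text
t 3.2 pos [0.5487 0.0024 0.1622] w 0.0463
F box xyz -0.2 0.08 0.14
axes [[0.001, -0.049, 0.999], [0.0, 0.999, 0.049], [-1.0, 0.0, 0.001]]
world yaw needed deg -0.3936728874029146  twist units about tool x (down): 0.07873457748058292
shift cm [ 0.22  0.06 -0.06]
```

View pics/s4.png

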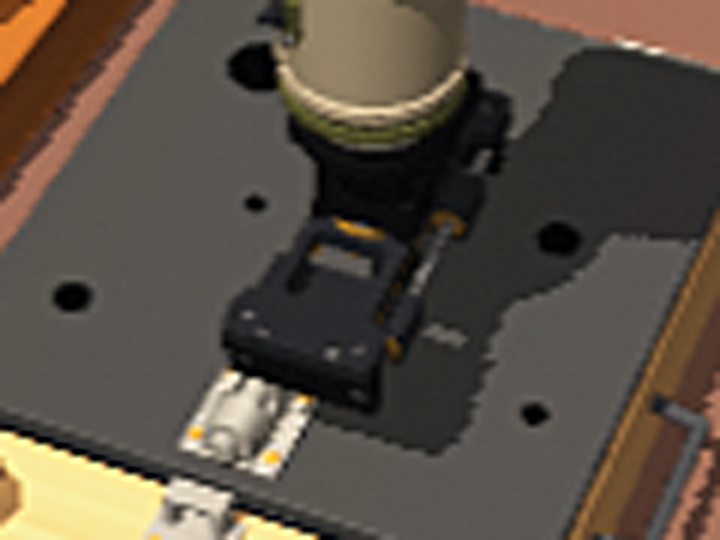

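drive_tool --pt "0 0 0 0" --pt "0 0 0 0" --pt "0 0 0 0" --pt "0 0 0 0" --pt "0 0 0 0" --pt "0 0 0 0" --grip 255 --force 4

```text
time: 3.75
ee_pos: [0.5483, 0.0028, 0.1616]
eef_rot: [-0.017, 0.707, 0.018, 0.707]
ft_force: [-0.3, 0.9, -0.3]
width: 0.0176
```

```bash
python3 -c "
from h import *
rep([.548,.003,.16])"
```

```text
t 3.75 pos [0.5483 0.0028 0.1616] w 0.0176
F box xyz -0.29 0.86 -0.3
axes [[0.0, -0.049, 0.999], [0.001, 0.999, 0.049], [-1.0, 0.001, 0.0]]
world yaw needed deg -0.4121831506862009  twist units about tool x (down): 0.08243663013724019
shift cm [ 0.16  0.02 -0.03]
```

drive_tool --pt "-0.37 0 0.15 0" --pt "-0.76 0 0.35 0" --pt "-1.12 0 0.58 0" --pt "-1.45 0 0.83 0" --pt "-1.76 0 1.11 0" --pt "-2.04 0 1.42 0" --pt "-2.04 0 1.42 0" --pt "-2.04 0 1.42 0" --force 8

```text
time: 4.42
ee_pos: [0.5628, 0.003, 0.1821]
eef_rot: [-0.017, 0.707, 0.017, 0.707]
ft_force: [-0.3, -0.2, 0.3]
width: 0.0168
```

```bash
python3 -c "
from h import *
rep()
crop('side','s5',255,140,120,90,6)"
```

```text
t 4.42 pos [0.5628 0.003  0.1821] w 0.0168
F box xyz -0.28 -0.15 0.26
axes [[0.0, -0.049, 0.999], [-0.0, 0.999, 0.049], [-1.0, -0.0, 0.0]]
world yaw needed deg -0.38353274488710065  twist units about tool x (down): 0.07670654897742013
```

View pics/s5.png

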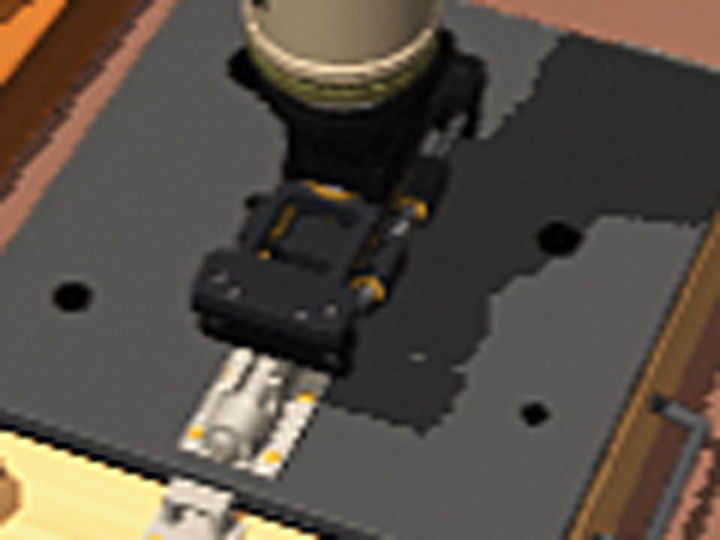

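drive_tool --pt "-0.25 0 0.34 0" --pt "-0.48 0 0.69 0" --pt "-0.66 0 1.06 0" --pt "-0.83 0 1.45 0" --pt "-0.95 0 1.85 0" --pt "-1.05 0 2.26 0" --pt "-1.09 0 2.6 0" --pt "-1.11 0 2.85 0" --pt "-1.11 0 2.85 0" --pt "-1.11 0 2.85 0"

```text
time: 5.3
ee_pos: [0.591, 0.0046, 0.1929]
eef_rot: [-0.017, 0.707, 0.017, 0.707]
ft_force: [-0.6, -1.1, 0.3]
width: 0.0169
```

```bash
python3 -c "
from h import *
rep()
crop('side','s6',255,140,120,90,6);crop('top','t6',240,150,120,90,6)"
```

```text
t 5.3 pos [0.591  0.0046 0.1929] w 0.0169
F box xyz -0.61 -1.05 0.32
axes [[-0.0, -0.049, 0.999], [0.0, 0.999, 0.049], [-1.0, 0.0, -0.0]]
world yaw needed deg -0.3961614313660352  twist units about tool x (down): 0.07923228627320704
```

View pics/s6.png

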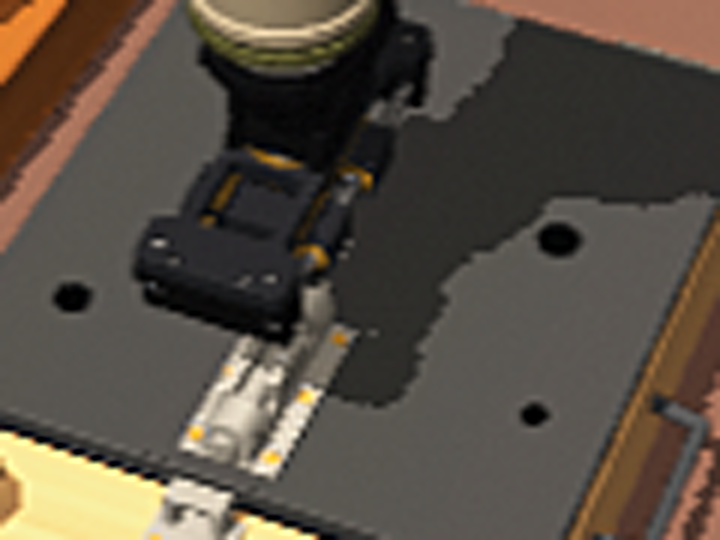

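The grasp holds (width 16.9 mm) and the stem looks upright in the side view. Next I'll slide the bolt partway, stopping before the keeper.

drive_tool --pt "0 0.2 0 0" --pt "0 0.4 0 0" --pt "0 0.6 0 0" --pt "0 0.8 0 0" --pt "0 1.0 0 0" --pt "0 1.0 0 0" --force 20

```text
time: 5.9
ee_pos: [0.5904, 0.0153, 0.193]
eef_rot: [-0.017, 0.707, 0.018, 0.707]
ft_force: [-1.0, 0.1, -0.1]
width: 0.0158
```

```bash
python3 -c "
from h import *
rep()
crop('side','s7',255,140,120,90,6)"
```

```text
t 5.9 pos [0.5904 0.0153 0.193 ] w 0.0158
F box xyz -1.01 0.11 -0.14
axes [[-0.0, -0.05, 0.999], [0.0, 0.999, 0.05], [-1.0, 0.0, -0.0]]
world yaw needed deg -0.4400992946442272  twist units about tool x (down): 0.08801985892884544
```

View pics/s7.png

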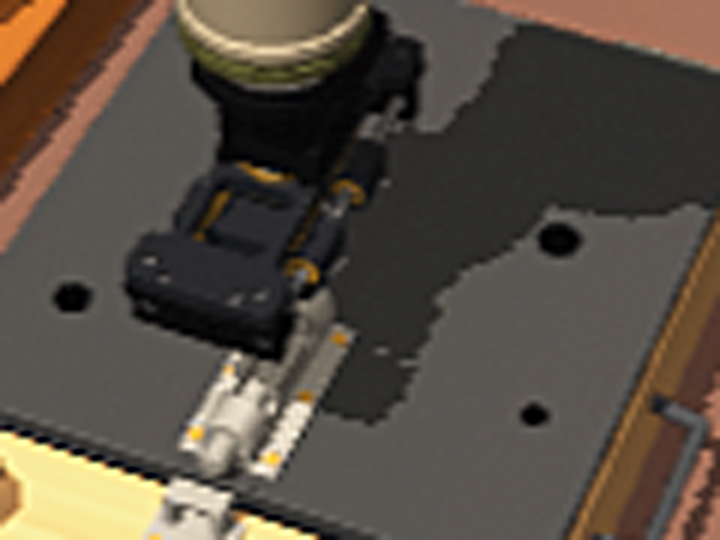

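drive_tool --pt "0.1 0 0 0" --pt "0.2 0 0 0" --pt "0.3 0 0 0" --pt "0.3 0 0 0" --pt "0.3 0 0 0" --force 30

```text
time: 6.37
ee_pos: [0.5906, 0.0147, 0.1902]
eef_rot: [-0.017, 0.707, 0.017, 0.707]
ft_force: [-0.5, 1.3, 4.5]
width: 0.0156
```

drive_tool --pt "0 0.1 0 0" --pt "0 0.2 0 0" --pt "0 0.3 0 0" --pt "0 0.3 0 0" --pt "0 0.3 0 0"

```text
time: 6.78
ee_pos: [0.5903, 0.0174, 0.19]
eef_rot: [-0.017, 0.707, 0.017, 0.707]
ft_force: [-1.7, -1.3, 3.9]
width: 0.0156
```

drive_tool --pt "0 0.1 0 0" --pt "0 0.2 0 0" --pt "0 0.2 0 0" --pt "0 0.2 0 0"

```text
time: 7.12
ee_pos: [0.5902, 0.0197, 0.19]
eef_rot: [-0.017, 0.707, 0.017, 0.707]
ft_force: [-0.6, -1.1, 4.3]
width: 0.0154
```

drive_tool --pt "0 0.1 0 0" --pt "0 0.2 0 0" --pt "0 0.2 0 0" --pt "0 0.2 0 0"

```text
time: 7.45
ee_pos: [0.5901, 0.0218, 0.1901]
eef_rot: [-0.017, 0.707, 0.018, 0.707]
ft_force: [-2.1, -1.0, 3.9]
width: 0.0152
```

drive_tool --pt "0 0.05 0 0" --pt "0 0.1 0 0" --pt "0 0.1 0 0"

```text
time: 7.7
ee_pos: [0.5901, 0.0225, 0.1901]
eef_rot: [-0.017, 0.707, 0.017, 0.707]
ft_force: [-2.1, -1.0, 3.1]
width: 0.0155
```

drive_tool --pt "0 0.05 0 0" --pt "0 0.1 0 0" --pt "0 0.1 0 0"

```text
time: 7.95
ee_pos: [0.59, 0.0236, 0.19]
eef_rot: [-0.017, 0.707, 0.017, 0.707]
ft_force: [-1.6, -1.9, 4.5]
width: 0.0162
```

drive_tool --pt "0 0.05 0 0" --pt "0 0.1 0 0" --pt "0 0.1 0 0"

```text
time: 8.2
ee_pos: [0.5899, 0.0246, 0.19]
eef_rot: [-0.017, 0.707, 0.017, 0.707]
ft_force: [-1.4, -1.0, 3.8]
width: 0.0156
```

```bash
python3 -c "
from h import *
rep()
crop('side','s8',265,180,70,55,10)"
```

```text
t 8.2 pos [0.5899 0.0246 0.19  ] w 0.0156
F box xyz -1.43 -0.97 3.79
axes [[0.0, -0.049, 0.999], [0.0, 0.999, 0.049], [-1.0, 0.0, 0.0]]
world yaw needed deg -0.40232511004702204  twist units about tool x (down): 0.0804650220094044
```

View pics/s8.png

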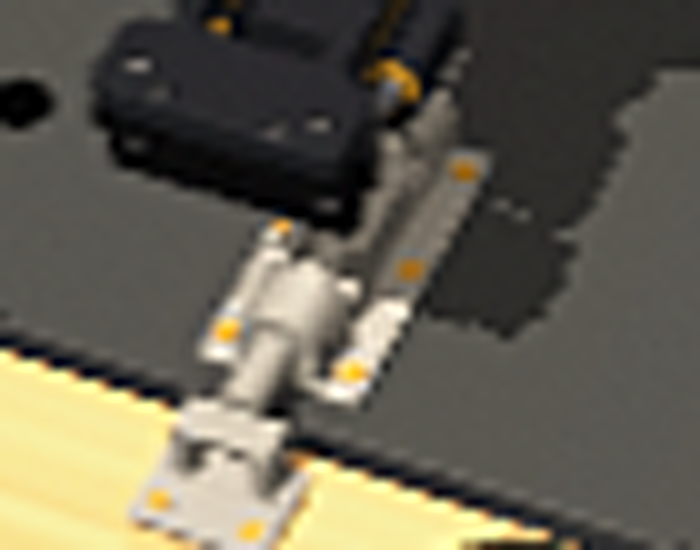

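drive_tool --pt "0 0.05 0 0" --pt "0 0.1 0 0" --pt "0 0.1 0 0"

```text
time: 8.5
ee_pos: [0.5899, 0.0249, 0.1901]
eef_rot: [-0.017, 0.707, 0.017, 0.707]
ft_force: [-1.3, -3.5, 3.9]
width: 0.0155
```

drive_tool --pt "0 0.05 0 0" --pt "0 0.1 0 0" --pt "0 0.1 0 0"

```text
time: 8.75
ee_pos: [0.5899, 0.0252, 0.1901]
eef_rot: [-0.017, 0.707, 0.016, 0.707]
ft_force: [-1.0, -6.8, 4.4]
width: 0.0156
```

drive_tool --pt "0.05 0 0 0" --pt "0.1 0 0 0" --pt "0.15 0.02 0 0" --pt "0.2 0.03 0 0" --pt "0.2 0.03 0 0"

```text
time: 9.17
ee_pos: [0.5906, 0.0253, 0.1892]
eef_rot: [-0.017, 0.706, 0.016, 0.708]
ft_force: [-2.7, -7.5, 10.6]
width: 0.0157
```

drive_tool --pt "0.05 0 0 0" --pt "0.1 0 0 0" --pt "0.1 0 0 0"

```text
time: 9.42
ee_pos: [0.5907, 0.0254, 0.1883]
eef_rot: [-0.017, 0.706, 0.016, 0.708]
ft_force: [-2.5, -6.5, 12.0]
width: 0.0157
```

drive_tool --pt "0 -0.06 0 0" --pt "0 -0.1 0 0" --pt "0 -0.1 0 0"

```text
time: 9.67
ee_pos: [0.5906, 0.0252, 0.1881]
eef_rot: [-0.017, 0.706, 0.017, 0.708]
ft_force: [-1.4, -4.4, 10.2]
width: 0.0156
```

drive_tool --pt "0 -0.06 0 0" --pt "0 -0.1 0 0" --pt "0 -0.1 0 0"

```text
time: 9.92
ee_pos: [0.5905, 0.0251, 0.1879]
eef_rot: [-0.017, 0.706, 0.018, 0.707]
ft_force: [-2.2, -2.2, 9.2]
width: 0.0158
```

drive_tool --pt "0 -0.1 0 0" --pt "0 -0.15 0 0" --pt "0 -0.15 0 0"

```text
time: 10.17
ee_pos: [0.5904, 0.0245, 0.1876]
eef_rot: [-0.017, 0.707, 0.018, 0.707]
ft_force: [-1.7, -0.1, 7.7]
width: 0.0157
```

drive_tool --pt "0.05 0 0 0" --pt "0.1 0 0 0" --pt "0.1 0 0 0"

```text
time: 10.42
ee_pos: [0.5904, 0.0247, 0.1867]
eef_rot: [-0.017, 0.706, 0.018, 0.707]
ft_force: [-2.3, 0.4, 8.4]
width: 0.0157
```

drive_tool --pt "0 0.1 0 0" --pt "0 0.25 0 0" --pt "0 0.35 0 0" --pt "0 0.35 0 0"

```text
time: 10.75
ee_pos: [0.5903, 0.0256, 0.1867]
eef_rot: [-0.017, 0.706, 0.017, 0.707]
ft_force: [-1.0, -6.5, 8.6]
width: 0.0159
```

drive_tool --pt "0 -0.1 0 0" --pt "0 -0.2 0 0" --pt "0.1 -0.2 0 0" --pt "0.1 -0.1 0 0" --pt "0.1 0 0 0" --pt "0.1 0.03 0 0" --pt "0.1 0.03 0 0"

```text
time: 11.33
ee_pos: [0.5905, 0.0258, 0.186]
eef_rot: [-0.017, 0.706, 0.016, 0.708]
ft_force: [-1.9, -6.5, 9.4]
width: 0.0157
```

drive_tool --pt "0 -0.1 0 0" --pt "0 -0.2 0 0" --pt "0.1 -0.2 0 0" --pt "0.1 -0.1 0 0" --pt "0.1 0 0 0" --pt "0.1 0.03 0 0" --pt "0.1 0.03 0 0"

```text
time: 11.92
ee_pos: [0.5906, 0.0259, 0.1853]
eef_rot: [-0.017, 0.706, 0.016, 0.708]
ft_force: [-1.9, -7.8, 10.5]
width: 0.0152
```

drive_tool --pt "0 -0.1 0 0" --pt "0 -0.2 0 0" --pt "0.1 -0.2 0 0" --pt "0.1 -0.1 0 0" --pt "0.1 0 0 0" --pt "0.1 0.03 0 0" --pt "0.1 0.03 0 0"

```text
time: 12.5
ee_pos: [0.5907, 0.026, 0.1845]
eef_rot: [-0.017, 0.706, 0.016, 0.708]
ft_force: [-1.9, -6.8, 12.7]
width: 0.0158
```

drive_tool --pt "0 -0.1 0 0" --pt "0 -0.2 0 0" --pt "0.1 -0.2 0 0" --pt "0.1 -0.1 0 0" --pt "0.1 0 0 0" --pt "0.1 0.03 0 0" --pt "0.1 0.03 0 0"

```text
time: 13.08
ee_pos: [0.5908, 0.0263, 0.1836]
eef_rot: [-0.017, 0.706, 0.016, 0.708]
ft_force: [-0.6, -8.2, 13.3]
width: 0.0157
```

drive_tool --pt "0 -0.1 0 0" --pt "0 -0.2 0 0" --pt "0.1 -0.2 0 0" --pt "0.1 -0.1 0 0" --pt "0.1 0 0 0" --pt "0.1 0.03 0 0" --pt "0.1 0.03 0 0"

```text
time: 13.67
ee_pos: [0.5909, 0.0267, 0.1827]
eef_rot: [-0.017, 0.706, 0.016, 0.708]
ft_force: [-2.3, -7.8, 13.3]
width: 0.0156
```

drive_tool --pt "0 -0.1 0 0" --pt "0 -0.2 0 0" --pt "0.1 -0.2 0 0" --pt "0.1 -0.1 0 0" --pt "0.1 0 0 0" --pt "0.1 0.02 0 0" --pt "0.1 0.02 0 0" --force 40

```text
time: 14.25
ee_pos: [0.5907, 0.0291, 0.1816]
eef_rot: [-0.017, 0.706, 0.018, 0.708]
ft_force: [-2.4, -1.6, 13.3]
width: 0.0155
```

```bash
python3 -c "
from h import *
rep()
crop('side','s9',265,180,70,55,10)"
```

```text
t 14.25 pos [0.5907 0.0291 0.1816] w 0.0155
F box xyz -2.47 -1.5 13.27
axes [[0.003, -0.049, 0.999], [0.001, 0.999, 0.049], [-1.0, 0.001, 0.003]]
world yaw needed deg -0.42328008100697656  twist units about tool x (down): 0.08465601620139532
```

View pics/s9.png

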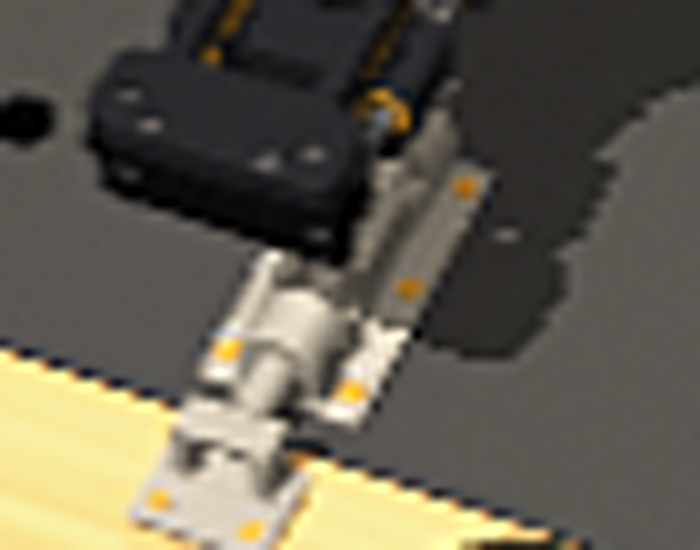

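The contact force dropped and the nose moved past the keeper's front face, so it has entered the hole. Now I'll slide on gently.

drive_tool --pt "0.05 0.1 0 0" --pt "0.05 0.2 0 0" --pt "0.05 0.3 0 0" --pt "0.05 0.4 0 0" --pt "0.05 0.4 0 0"

```text
time: 14.72
ee_pos: [0.5905, 0.0333, 0.1812]
eef_rot: [-0.017, 0.706, 0.018, 0.708]
ft_force: [-2.4, -0.3, 14.0]
width: 0.0152
```

drive_tool --pt "0 0.15 0 0" --pt "0 0.3 0 0" --pt "0 0.45 0 0" --pt "0 0.6 0 0" --pt "0 0.75 0 0" --pt "0 0.9 0 0" --pt "0 1.0 0 0" --pt "0 1.0 0 0"

```text
time: 15.38
ee_pos: [0.59, 0.0434, 0.1811]
eef_rot: [-0.017, 0.706, 0.018, 0.708]
ft_force: [-3.0, -0.5, 13.8]
width: 0.0155
```

drive_tool --pt "0 0.15 0.05 0" --pt "0 0.3 0.1 0" --pt "0 0.45 0.15 0" --pt "0 0.6 0.15 0" --pt "0 0.75 0.15 0" --pt "0 0.9 0.15 0" --pt "0 1.0 0.15 0" --pt "0 1.0 0.15 0"

```text
time: 16.05
ee_pos: [0.5908, 0.0535, 0.181]
eef_rot: [-0.017, 0.706, 0.018, 0.708]
ft_force: [-3.7, -0.7, 13.3]
width: 0.0153
```

drive_tool --pt "0 0.15 -0.05 0" --pt "0 0.3 -0.1 0" --pt "0 0.45 -0.2 0" --pt "0 0.6 -0.25 0" --pt "0 0.6 -0.25 0"

```text
time: 16.47
ee_pos: [0.588, 0.0594, 0.1809]
eef_rot: [-0.017, 0.706, 0.018, 0.708]
ft_force: [-2.7, -1.1, 13.4]
width: 0.0156
```

drive_tool --pt "0 0.05 0 0" --pt "0 0.1 0 0" --pt "0 0.1 0 0"

```text
time: 16.72
ee_pos: [0.588, 0.0601, 0.1809]
eef_rot: [-0.017, 0.706, 0.018, 0.708]
ft_force: [-3.0, -1.2, 12.9]
width: 0.0153
```

drive_tool --pt "0 0.05 0 0" --pt "0 0.1 0 0" --pt "0 0.1 0 0"

```text
time: 16.97
ee_pos: [0.5879, 0.0611, 0.1809]
eef_rot: [-0.017, 0.706, 0.018, 0.708]
ft_force: [-2.7, -1.2, 12.7]
width: 0.0155
```

drive_tool --pt "0 0.05 0 0" --pt "0 0.1 0 0" --pt "0 0.1 0 0"

```text
time: 17.22
ee_pos: [0.5879, 0.0618, 0.1809]
eef_rot: [-0.017, 0.706, 0.018, 0.708]
ft_force: [-2.8, -2.1, 12.7]
width: 0.0151
```

drive_tool --pt "0 0.04 0 0" --pt "0 0.07 0 0" --pt "0 0.07 0 0"

```text
time: 17.47
ee_pos: [0.5879, 0.0619, 0.1808]
eef_rot: [-0.017, 0.706, 0.017, 0.708]
ft_force: [-2.8, -4.4, 12.7]
width: 0.0153
```

drive_tool --pt "0 -0.1 0 0" --pt "0 -0.2 0 0" --pt "0 -0.3 0 0" --pt "-0.05 -0.32 0 0" --pt "-0.1 -0.32 0 0" --pt "-0.1 -0.32 0 0"

```text
time: 17.97
ee_pos: [0.5877, 0.0604, 0.1814]
eef_rot: [-0.017, 0.706, 0.018, 0.707]
ft_force: [-3.1, 0.7, 9.2]
width: 0.0151
```

drive_tool --pt "-0.05 0 0 0" --pt "-0.1 0 0 0" --pt "-0.1 0 0 0"

```text
time: 18.22
ee_pos: [0.5872, 0.0603, 0.1816]
eef_rot: [-0.017, 0.707, 0.018, 0.707]
ft_force: [-1.8, 3.1, 5.4]
width: 0.0155
```

drive_tool --pt "-0.05 0 0 0" --pt "-0.1 0 0 0" --pt "-0.1 0 0 0"

```text
time: 18.47
ee_pos: [0.5867, 0.0601, 0.1818]
eef_rot: [-0.017, 0.707, 0.018, 0.706]
ft_force: [-1.6, 5.8, -2.1]
width: 0.0152
```

drive_tool --pt "0.06 0 0 0" --pt "0.1 0 0 0" --pt "0.1 -0.02 0 0" --pt "0.1 -0.02 0 0"

```text
time: 18.8
ee_pos: [0.5872, 0.0601, 0.1816]
eef_rot: [-0.017, 0.707, 0.018, 0.707]
ft_force: [-1.4, 5.2, 4.6]
width: 0.0153
```

```bash
python3 -c "
from h import *
rep()
print(r.read_state()['torque'])
crop('side','s10',265,180,70,55,10)"
```

```text
t 18.8 pos [0.5872 0.0601 0.1816] w 0.0153
F box xyz -1.23 5.28 4.6
axes [[-0.0, -0.05, 0.999], [0.002, 0.999, 0.05], [-1.0, 0.002, 0.0]]
world yaw needed deg -0.46326664962245173  twist units about tool x (down): 0.09265332992449035
[1.05752569 0.39886099 0.01890591]
```

View pics/s10.png

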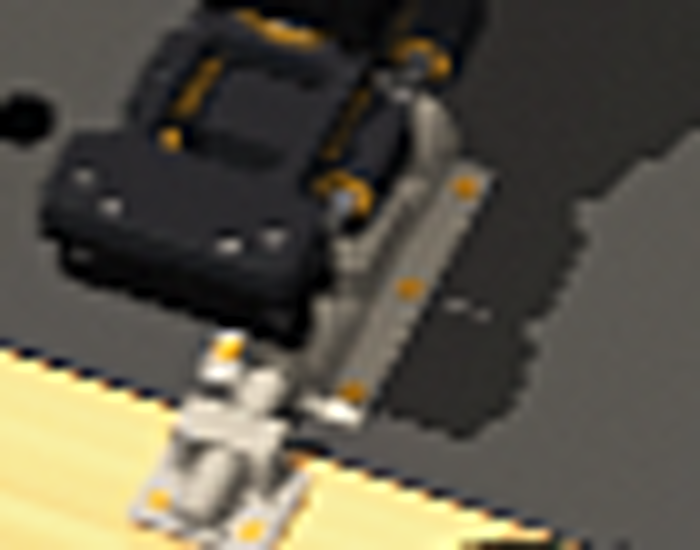

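The side view shows the bolt nose through the keeper, with its end visible near crop (210,470). Keeper friction holds the bolt slightly ahead, so I'll unload it and centre it in the notch.

drive_tool --pt "0.1 0 0 0" --pt "0.15 0 0 0" --pt "0.15 0 0 0" --pt "0.15 0 0 0"

```text
time: 19.18
ee_pos: [0.588, 0.0587, 0.1814]
eef_rot: [-0.017, 0.706, 0.017, 0.708]
ft_force: [-2.4, 1.1, 11.0]
width: 0.0154
```

drive_tool --pt "0 0.05 0 0" --pt "-0.1 0.05 0 0" --pt "-0.17 0.05 0 0" --pt "-0.17 0.05 0 0" --pt "-0.17 0.05 0 0"

```text
time: 19.6
ee_pos: [0.5872, 0.0588, 0.1817]
eef_rot: [-0.017, 0.707, 0.017, 0.707]
ft_force: [-1.0, -0.0, 3.0]
width: 0.0157
```

drive_tool --pt "0 0 0 0" --pt "0.03 0 -0.3 0" --pt "0.08 0 -0.6 0" --pt "0.15 0 -0.87 0" --pt "0.15 0 -0.87 0" --force 10

```text
time: 20.02
ee_pos: [0.5779, 0.0587, 0.1798]
eef_rot: [-0.017, 0.707, 0.017, 0.707]
ft_force: [0.3, -0.7, -1.3]
width: 0.0168
```

drive_tool --pt "0.08 0 -0.3 0" --pt "0.17 0 -0.57 0" --pt "0.29 0 -0.79 0" --pt "0.29 0 -0.79 0"

```text
time: 20.35
ee_pos: [0.5702, 0.0583, 0.177]
eef_rot: [-0.017, 0.707, 0.017, 0.707]
ft_force: [2.2, -0.5, -2.9]
width: 0.0166
```

drive_tool --pt "0.25 0 -0.35 0" --pt "0.47 0 -0.68 0" --pt "0.73 0 -1.01 0" --pt "1.01 0 -1.31 0" --pt "1.01 0 -1.31 0"

```text
time: 20.77
ee_pos: [0.5568, 0.0577, 0.1666]
eef_rot: [-0.017, 0.707, 0.017, 0.707]
ft_force: [0.7, -1.1, -0.7]
width: 0.017
```

drive_tool --pt "0.32 0 -0.29 0" --pt "0.64 0 -0.54 0" --pt "1.0 0 -0.76 0" --pt "1.36 0 -0.96 0" --pt "1.6 0 -1.06 0" --pt "1.6 0 -1.06 0"

```text
time: 21.27
ee_pos: [0.5467, 0.0571, 0.1506]
eef_rot: [-0.017, 0.707, 0.017, 0.707]
ft_force: [1.8, -1.1, -0.7]
width: 0.0167
```

drive_tool --pt "0.06 0 0.03 0" --pt "0.1 0 0.03 0" --pt "0.1 0 0.03 0"

```text
time: 21.52
ee_pos: [0.5467, 0.0571, 0.15]
eef_rot: [-0.017, 0.707, 0.017, 0.706]
ft_force: [-2.6, -1.6, 0.6]
width: 0.0166
```

drive_tool --pt "0 0 0 0" --pt "0 0 0 0" --pt "0 0 0 0" --pt "0 0 0 0" --pt "-0.5 0 0 0" --pt "-1.5 0 0 0" --pt "-3 0 0 0" --pt "-5 0 0 0" --pt "-8 0 0 0" --pt "-11 0 -3 0" --pt "-13 0 -6 0" --pt "-15 0 -9 0" --pt "-15 0 -12 0" --pt "-15 0 -12 0" --grip 150

```text
time: 22.68
ee_pos: [0.4246, 0.051, 0.3028]
eef_rot: [-0.016, 0.706, 0.018, 0.708]
ft_force: [0.9, -0.7, 0.5]
width: 0.0356
```

```bash
python3 -c "
from h import *
rep()
crop('side','s11',245,150,120,90,6);crop('top','t11',230,150,120,90,6)
for n in('side','top'):
    im=r.camera(n); hsv=cv2.cvtColor(im,cv2.COLOR_RGB2HSV)
    m=cv2.inRange(hsv,(12,150,80),(28,255,255))
    k,l,st,c=cv2.connectedComponentsWithStats(m)
    for i in range(1,k):
        if st[i,4]>3 and 250<c[i,0]<340 and 180<c[i,1]<230:print(n,st[i],c[i])
"
```

```text
t 22.68 pos [0.4246 0.051  0.3028] w 0.0356
F box xyz 0.9 -0.78 0.51
axes [[0.003, -0.049, 0.999], [0.003, 0.999, 0.049], [-1.0, 0.003, 0.003]]
world yaw needed deg -0.4050215005295204  twist units about tool x (down): 0.08100430010590408
side [310 198   3   2   4] [311.   198.25]
side [305 208   8   6  32] [309.375  210.4375]
side [287 214   2   2   4] [287.5 214.5]
side [299 218   2   2   4] [299.5 218.5]
side [253 220   5   9  10] [255.6 224.3]
```

View pics/s11.png

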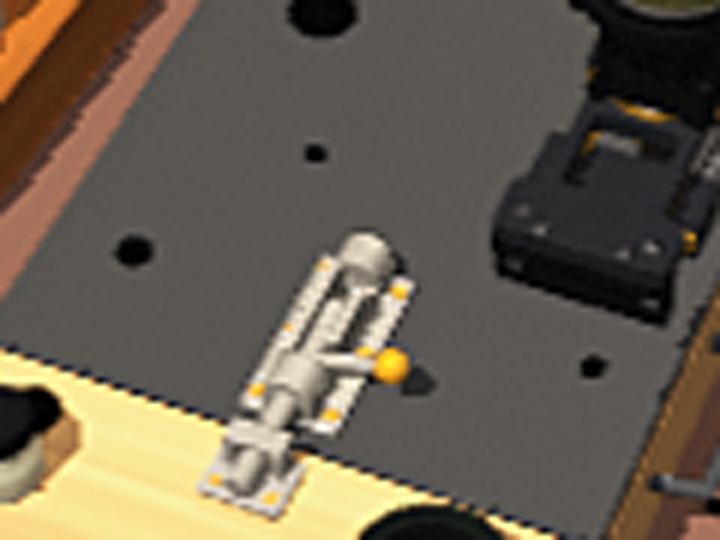

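View pics/t11.png

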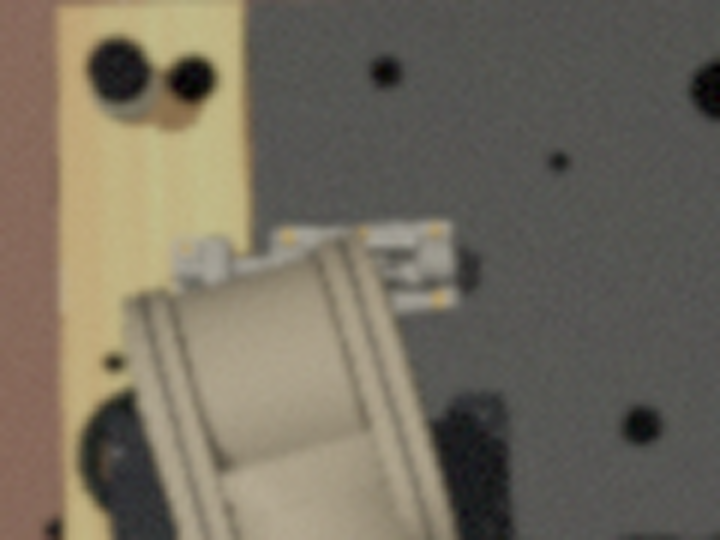

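```bash
python3 -c "
from h import *
print(proj('side',[.5465,.057,.149]), proj('side',[.5475,.057,.156]), proj('side',[.555,.057,.165]))"
```

```text
(np.float64(309.37159920624646), np.float64(211.00165431304544)) (np.float64(309.04237283562304), np.float64(209.43122761586665)) (np.float64(306.707599583589), np.float64(206.6918447523001))
```

drive_tool --pt "-2 0 -6 0" --pt "-4 0 -8 0" --pt "-4 0 -8 0" --pt "-4 0 -8 0" --pt "-4 0 -8 0" --pt "-4 0 -8 0"

```text
time: 23.38
ee_pos: [0.3483, 0.0474, 0.3394]
eef_rot: [-0.017, 0.707, 0.017, 0.706]
ft_force: [1.4, 0.4, -0.1]
width: 0.0357
```

```bash
python3 -c "
from h import *
rep()
for n in('side','top'):
    im=r.camera(n); cv2.imwrite('pics/f_%s.png'%n,im[:,:,::-1]);hsv=cv2.cvtColor(im,cv2.COLOR_RGB2HSV)
    m=cv2.inRange(hsv,(12,150,80),(28,255,255))
    k,l,st,c=cv2.connectedComponentsWithStats(m)
    for i in range(1,k):
        if st[i,4]>3 and 250<c[i,0]<340 and 180<c[i,1]<230:print(n,st[i],c[i])
"
```

```text
t 23.38 pos [0.3483 0.0474 0.3394] w 0.0357
F box xyz 1.46 0.3 -0.12
axes [[-0.001, -0.048, 0.999], [-0.001, 0.999, 0.048], [-1.0, -0.001, -0.001]]
world yaw needed deg -0.3604021440378585  twist units about tool x (down): 0.07208042880757169
side [310 198   3   2   4] [311.   198.25]
side [305 208   8   6  32] [309.375  210.4375]
side [287 214   2   2   4] [287.5 214.5]
side [299 218   2   2   4] [299.5 218.5]
side [253 220   5   9  10] [255.9 223.7]
top [282 204   4   4  13] [283.38461538 205.38461538]
```

View pics/f_side.png

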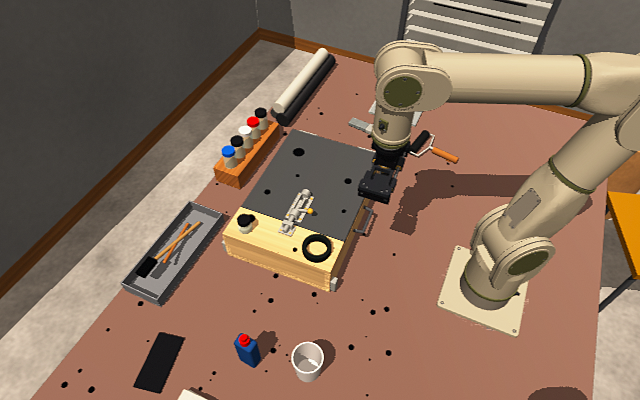

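View pics/f_top.png

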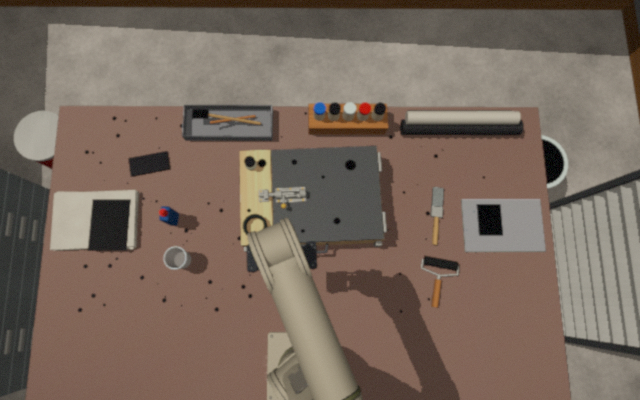

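The knob is at side (309,210) and top (283,205), the bolt is through the keeper, and the bystanders are where they started. The arm is clear.

```bash
python3 -c "
from h import *
print(tri((309.4,210.4),(283.4,205.4)))
r.close_job()"
```

```text
(array([0.54654641, 0.05511139, 0.1493061 ]), np.float64(0.0014439797303659654))
the job is handed in; nothing more can be done
```

I bolted the damp box shut and handed the job in at about 23 s of the 72 s; the hand-in gives no verdict.

- **Lift:** I pinched the knob and swung the handle up along its arc. The stem stood upright in the side view before the bolt moved.
- **Finding the keeper:** I touched the keeper lightly with the nose and pressed the lid down in 1 mm steps. The nose slipped in about 12 mm down at the knob. The wrist read at most about 8 N along the bolt and about 14 N of downward press.
- **Slide and lay down:** I slid the bolt to its stop, felt at about 4 N. Friction in the keeper held the bolt a little too far forward, so I pressed the lid once more to free it. I then backed off to near the middle of the closed notch, relaxed the press and laid the handle down.

**Last checks:**
- **Knob:** The final pictures put the knob at (0.5465, 0.055, 0.149) m, within about 2 mm of where I let go of it lying down. It did not move between looks.
- **Bolt and surroundings:** The bolt's nose shows through the keeper, the bystanders look unmoved, and the arm is clear.
- **Lid and bolt position:** I worked these out from tool positions and did not measure them directly. The lid came out at about -0.004 to -0.013 rad, and the bolt within about 1 mm of the notch middle.
- **One disagreement:** The bolt met the keeper about 5 mm later than my first picture estimate, so I trusted the contact.

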